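# Find the high spot of a plywood trolley wheel on the runout gauge

### The job

Check this plywood trolley wheel for runout: slide the dial indicator's carriage up by its knob until the plunger rests on the rim at about half its travel (needle in the green band), then turn the wheel with the crank handle at least once all the way round, the plunger staying on the rim throughout and never driven to the end of its travel. Bring the wheel's highest spot under the plunger and leave it standing there, the plunger still on it, ready to be marked. Hold the handle lightly and lead it round gently, without hauling it sideways, and leave everything else on the bench alone.

Things in the scene. Friction and masses are not known exactly. Their poses are not given: they have to be found in the camera images.
- stand: Runout gauge, bolted down: a green cast bed 130 (x) by 400 (y) by 20 mm, origin at the centre of its underside on the bench. Its long y axis is the slide direction. A vertical spindle stands at y = -130 mm; the indicator carriage runs on a slideway on the +y half and is pushed towards the spindle along -y. The plunger points at the spindle axis (in the plane x = 0, 62 mm above the bench). The bed can stand anywhere and be turned up to about 25 degrees.
- spindle_axis (a point): Point on the spindle's vertical axis at half the wheel's thickness, 62 mm above the bench. The plywood wheel (diameter 180, 24 mm thick, top 74 mm above the bench) is clamped flat on the spindle; it is bored about 2 to 3 mm off centre in an unknown direction, so its rim runs out by about 5 mm in all with one high spot and, opposite it, one low spot. A hexagon nut, 25 mm wide, stands on the axis up to 99 mm above the bench.
- spindle (a joint): Turning angle of spindle, wheel and crank together, rad, counter-clockwise from above positive; free to turn many turns either way. At 0 the crank points along the stand's -x. Starts within 0.4 of 0. Light drag (about 0.08 N m) keeps it where it is left.
- handle: Black crank handle, an upright cylinder of diameter 20, 50 mm long, spinning freely on its pin; origin at its centre, 120 mm above the bench, 65 mm from the spindle axis. Flat crank arm below, top 86 mm above the bench. About 1.5 N at the handle turns the wheel. Its pin is slender: both fingers' forces on it, grip and pull added up, must stay below 80 N (a grip of 20 to 25 N is plenty).
- carriage (a joint): Position of the indicator carriage along its slideway, m: 0 fully back, grows as it is pushed towards the wheel, up to 0.072 at its stop. Friction of about 6 N holds it where it is left, also against the plunger's spring. Starts 0 to 0.02; the plunger meets the rim at about 0.048 to 0.053.
- carriage_knob (a point): Centre of the black knob on the rear of the carriage, by which it is pushed or pulled: an upright cylinder of diameter 25, 40 mm tall, its top 125 mm above the bench. It lies 67 mm behind the dial's centre (stand +y), on the slide's line.
- dial_face (a point): Centre of the dial's face, which looks up, 76 mm above the bench; white, 60 mm across, in a steel case of diameter 66. Thirteen black strokes, one per mm of plunger travel clockwise from above from 0 (pointing away from the wheel, along stand +y); long strokes at 0, 6 and 12 mm; green band from 5.5 to 6.5 mm, red band at the end of travel.
- needle (a joint): Angle of the dial's red needle, rad, clockwise from above: 0.5 rad for each mm that the plunger is pushed in (0 = fully out, 3.0 = half travel, 6.0 = bottomed at 12 mm).
- plunger (a joint): How far the sprung plunger is pushed in, m: 0 fully out, 0.012 bottomed. Spring 1.0 N at 0, plus 0.1 N for each mm.
- plunger_tip (a point): Front point of the plunger's round brass tip (diameter 7 mm), 62 mm above the bench; it rides on the wheel's rim, level with the spindle axis point, on the side of the carriage.
- spanner: Bystander: steel open-ended spanner, 170 mm long, lying on the bench close to the gauge's robot-side edge; origin at the centre of its underside.
- pencil: Bystander: flat red carpenter's pencil, 185 x 13 x 8 mm, lying close to the gauge's far edge; origin at the centre of its underside.
- hammer: Bystander: hammer with an orange handle, 300 mm long; origin at the centre of its underside.
- glue: Bystander: white glue bottle with a red cap, diameter 64, 190 mm tall, standing; origin at the centre of its underside.
- sander: Bystander: cork sanding block 120 x 65 x 30 mm; origin at the centre of its underside.
- blank: Bystander: spare plywood wheel lying flat, diameter 180, 24 mm thick; origin at the centre of its underside.
- screws: Bystander: blue two-compartment tray of screws 110 x 150 x 38 mm; origin at the centre of its underside.
- drill: Bystander: black and orange cordless drill lying on its side, 245 x 200 x 64 mm; origin at the centre of its underside (of the barrel's underside, for the drill).

How it is judged (in metres and radians):
On the way, in this order (a step that is already met when the one before it is completed fails the run):
1. the plunger is pressed onto the rim, near half its travel (4.5 to 7.5 mm in) (value of joint plunger between 0.0045 and 0.0075 m), for 0.3 s.
2. the wheel has been cranked once round (about 5.85 rad either way from the crank's middle start), the plunger on the rim ((value of joint spindle above 5.85 rad or value of joint spindle below -5.85 rad) and value of joint plunger above 0.0003 m), for 0.1 s.
At the end, for the whole second after the job is handed in: The wheel stands still with its highest spot under the plunger (rim there within 0.2 mm of the highest, that is within about 20 degrees of the high spot), the plunger pressed in by it but not bottomed, carriage and crank released (horizontal distance between plunger_tip and spindle_axis above 0.09188 m and value of joint plunger between 0.002 and 0.0118 m and velocity of joint spindle between -0.02 and 0.02 rad/s); the robot touches nothing.
It fails at once if the plunger is driven to the end of its travel (over 11.8 mm) (value of joint plunger above 0.0118 m).
It fails at once if the wheel is turned away from its start with the plunger off the rim ((value of joint spindle above 0.8 rad or value of joint spindle below -0.8 rad) and value of joint plunger below 0.0002 m).
It fails at once if the crank handle is gripped and hauled with more than 80 N in all (contact force between the fingers and handle above 80 N).
It fails at once if any of the bystanders is moved by more than 15 mm (distance of any of spanner, pencil, hammer, glue, sander, blank, screws, drill from where it was at the start of the episode above 0.015 m).
It also fails if it takes over 67 s, if anything falls off the work surface, if the arm or the gripper's body presses on something with over 40 N, if the wrist force passes 120 N, or if a joint passes its speed limit or range.

### The arm

A 6-joint arm with a two-finger parallel gripper is mounted at the origin on the work surface. World frame = base frame: x ahead of the robot, y to its left, z up, the work surface at z = 0. Lengths are in mm, angles in rad, forces in N, time in s.
With the tool pointing down it reaches from about 275 to 825 mm from the base axis. Payload 4.9 kg.
Tool frame: the origin (TCP) lies at the very end of the fingers, on their centre line; the grasp point (between the pads) lies 19 mm behind it; z points along the fingers, y is the direction in which the jaws open and shut (so a half turn about z gives the same grasp; the last joint's range is limited). The gripper opens to 85 mm and grips with 20 to 120 N. Pads are 22 mm wide; open, the fingers measure 114 mm over their backs; the gripper's body (76 mm by 85 mm) begins 54 mm behind the grasp point. The pads swing forward as they close: fully open they stand 13 mm farther back than shut.
Start: joints at [-1.392, 0.326, -0.193, 1.052, 0, 1.437], TCP at [169.26, -523.325, 196.881] pointing down, gripper open.
Joint ranges: [-2.65, 2.65], [-0.97, 1.79], [-1.3, 1.35], [-1.93, 2.1], [-1.47, 1.37], [-3.14, 3.14]. Speed limits (rad/s): [2.57, 2.57, 3.14, 3.14, 3.14, 3.14].

### API

Orientations are given as [roll, pitch, yaw] about the fixed x, y, z axes, in that order (R = Rz(yaw) Ry(pitch) Rx(roll)).
In Python, from bench import bot, solve_ik, imaging gives the robot as it stands. Calls block until the motion is done:
- bot.move_ptp(position, orientation): joint-space move of the TCP to a pose.
- bot.movel(position, rot=None, max_speed=150, threshold=None): straight line of the TCP; rot=None keeps the orientation; max_speed is the mean speed in mm/s. With threshold (N) it stops when the force on the tool has changed by that much, and returns True; else False.
- bot.move_j(angles): joint-space move.
- bot.grip(opening, effort=None): opening from 0.0 (shut) to 1.0 (fully open); effort is the grip in N (None keeps the last); returns when the fingers have stopped.
- bot.dwell(seconds).
- solve_ik(position, orientation): joint angles nearest the present ones, or None.
- bot.get_state(): the state.
- imaging.capture(name): name is "scene" or "top"; returns the picture (400x640x3 uint8, blue, green, red); there is no depth.
- imaging.camera_model(name): a dict with "K" (3x3 intrinsics, pixels), "position" and "rotation" of the camera in the world. Camera axes: x right, y up, looking along -z (the intrinsics and any distortion apply to the point x, -y, -z); pixel columns grow to the right and rows downward; lengths in mm; the calibration is good to about 2 mm. A picture is of the moment at which its call begins. camera_model takes no time and is no camera call.
A pose or a line that the arm cannot do raises bot.IKError and nothing moves.
- bot.sign_off(): hands the job in, once; it reports no verdict.
The state is a dict: "t": time; "qpos": joint angles; "joint_velocities": joint speeds; "effort": joint torques, N m; "tcp_pos": TCP position; "orientation": TCP orientation; "contact_force": force on the tool from outside, world axes, zero at the start; "wrist_torque": the same for the moment, N m; "opening": opening from 0.0 (shut) to 1.0 (fully open).
Only numpy, scipy, OpenCV 4.12 (cv2) and the standard library are available. Lean on these libraries where they do the work, as an engineer would, in place of code of your own. Each camera call takes 0.05 s, during which the arm holds its last target.

## Working session

There is one attempt and no reset: what is moved stays moved. The work goes in short steps, each a Python script; the robot and the scene stay as the last script left them, time stands still between calls to the robot, and variables do not carry over. Pictures are saved under pics/ and viewed, and the job is handed in when it is done.

```bash
ls; mkdir -p pics; python3 - <<'E'
from bench import bot, solve_ik, imaging
import cv2
for n in("scene","top"):
    im=imaging.capture(n); cv2.imwrite(f"pics/{n}0.png",im)
    m=imaging.camera_model(n); print(n,m)
print(bot.get_state())
E
```

```text
pics
scene {'K': array([[512.12271037,   0.        , 320.14624197],
       [  0.        , 512.12271037, 206.48360562],
       [  0.        ,   0.        ,   1.        ]]), 'position': array([1230.85410248,  618.83467098, 1213.83453992]), 'rotation': array([0.67950024, 0.00684561, 2.33606251])}
top {'K': array([[403.60608345,   0.        , 312.32029562],
       [  0.        , 403.60608345, 199.44786996],
       [  0.        ,   0.        ,   1.        ]]), 'position': array([ 377.67463433,   16.58989102, 1357.00773904]), 'rotation': array([ 0.13800708, -0.02210133, -1.55123418])}
{'t': 0.1, 'qpos': array([-1.39219305e+00,  3.26846520e-01, -1.93421953e-01,  1.05197677e+00,
        1.74738593e-05,  1.43659080e+00]), 'joint_velocities': array([-0.00190234, -0.00073825,  0.00273835,  0.00026546, -0.00098031,
        0.00040698]), 'effort': array([ 9.33620468e-04, -4.44240546e+01,  2.63037962e+01,  7.92967243e-03,
       -4.72918498e-05, -4.35412900e-06]), 'tcp_pos': array([ 169.17257934, -522.78563563,  196.2163208 ]), 'orientation': array([-3.14015910e+00, -2.11186345e-04,  3.12808636e-01]), 'contact_force': array([ 0.00839005, -1.06365265,  0.72584487]), 'wrist_torque': array([ 0.01452975,  0.04307597, -0.01180197]), 'opening': 0.997532752213236}
```

View pics/scene0.png

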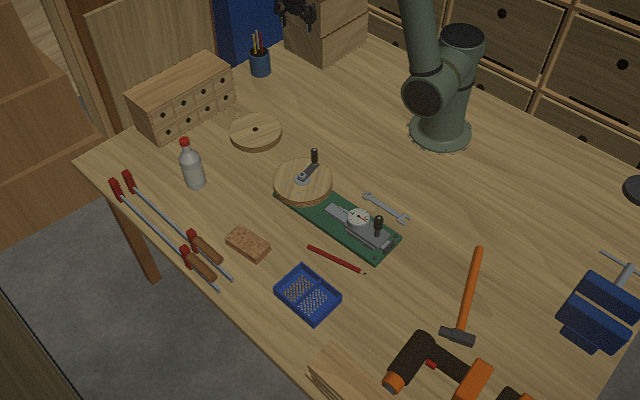

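View pics/top0.png

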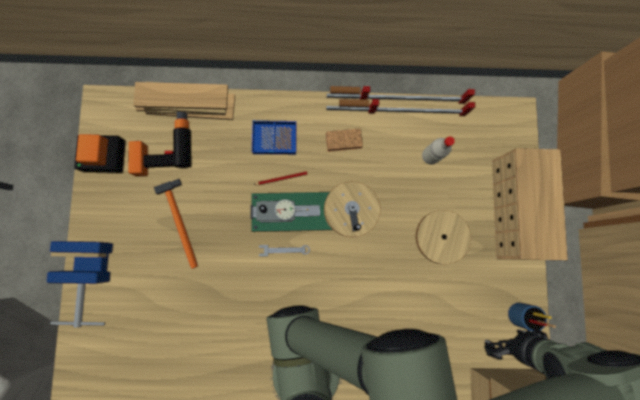

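The top picture shows the gauge with its bed from x≈250 to 380 px. The dial is near (285,210), the knob near (263,211), the wheel near (352,208) and the handle near (357,226). The spanner is below it and the pencil above. Next I'll zoom in and measure.

```bash
cat > h.py <<'E'
import numpy as np, cv2
from scipy.spatial.transform import Rotation as R
from bench import bot, solve_ik, imaging
def ray(n,uv):
    m=imaging.camera_model(n);K=m['K'];Rm=R.from_euler('xyz',m['rotation']).as_matrix()
    d=np.array([(uv[0]-K[0,2])/K[0,0],(uv[1]-K[1,2])/K[1,1],1.]);d=Rm@(d*[1,-1,-1])
    return m['position'],d
def onz(n,uv,z):
    c,d=ray(n,uv);return c+d*(z-c[2])/d[2]
def proj(n,p):
    m=imaging.camera_model(n);K=m['K'];Rm=R.from_euler('xyz',m['rotation']).as_matrix()
    q=Rm.T@(np.array(p,float)-m['position']);q=q*[1,-1,-1];return (K@(q/q[2]))[:2]
E
python3 - <<'E'
from h import *
t=cv2.imread('pics/top0.png');s=cv2.imread('pics/scene0.png')
cv2.imwrite('pics/tz.png',cv2.resize(t[170:270,240:400],None,fx=5,fy=5,interpolation=cv2.INTER_CUBIC))
cv2.imwrite('pics/sz.png',cv2.resize(s[140:270,260:420],None,fx=4.5,fy=4.5,interpolation=cv2.INTER_CUBIC))
for n,im,(x0,y0,x1,y1) in(('top',t,(240,180,390,245)),('scene',s,(265,140,415,275))):
    hsv=cv2.cvtColor(im,cv2.COLOR_BGR2HSV)
    for nm,lo,hi in(('green',(50,90,30),(85,255,160)),('black',(0,0,0),(180,255,45)),('white',(0,0,170),(180,50,255)),('wood',(10,50,90),(25,160,255))):
        mk=np.zeros(im.shape[:2],np.uint8);mk[y0:y1,x0:x1]=cv2.inRange(hsv,lo,hi)[y0:y1,x0:x1]
        k,l,st,c=cv2.connectedComponentsWithStats(mk)
        for i in range(1,k):
            if st[i,4]>12: print(n,nm,st[i],c[i])
E
```

```text
top green [ 253  193   77   38 1317] [294.45026576 212.28853455]
top black [261 207   6   6  17] [263.64705882 210.05882353]
top white [277 201  16  17 157] [284.50955414 209.14649682]
top wood [ 240  180  150   65 6420] [325.09454829 212.41635514]
top wood [277 209   7   5  15] [279.46666667 210.13333333]
scene green [330 191  28  20  55] [344.81818182 201.03636364]
scene green [316 197  16   9  31] [324.77419355 201.22580645]
scene green [321 203   9  10  20] [324.75 206.6 ]
scene green [300 207  11   6  22] [305.27272727 208.63636364]
scene green [323 213   7   7  15] [326.06666667 215.53333333]
scene green [333 219   6   7  15] [335.26666667 222.46666667]
scene green [324 220   7  11  23] [326.47826087 225.82608696]
scene green [338 223   5   7  14] [340.21428571 226.14285714]
scene green [383 224  14  10  31] [389.06451613 229.51612903]
scene green [331 227   5   9  20] [333.5  231.15]
scene green [337 227  22  21  93] [346.55913978 237.94623656]
scene green [388 235   9   7  15] [392.         238.13333333]
scene green [358 243  16  18  66] [365.13636364 251.87878788]
scene green [375 249  10   8  20] [379.7  252.35]
scene green [374 253   7  11  22] [377.77272727 258.45454545]
scene black [311 150   6  14  59] [313.81355932 156.18644068]
scene black [374 216   9  21 104] [377.375      224.05769231]
scene black [307 219  13   9  17] [312.88235294 222.82352941]
scene black [321 228  45  33  71] [343.5915493 244.3943662]
scene wood [  265   140   150   135 15082] [337.56133139 201.16118552]
```

```bash
python3 - <<'E'
from h import *
for n,p in(('top',(285,210)),('scene',(358,217))): print(n,onz(n,p,76))
print(onz('top',(352,208),74),onz('scene',(303,182),74))
print(proj('scene',[0,0,0]),proj('top',[0,0,0]))
E
```

```text
top [520.22043719  78.21254221  76.        ]
scene [527.4917152   79.81734763  76.        ]
[ 531.62561215 -136.10265619   74.        ] [ 539.74555233 -126.59442044   74.        ]
[440.16824206 130.36310302] [305.82491604 374.69919715]
```

View pics/tz.png

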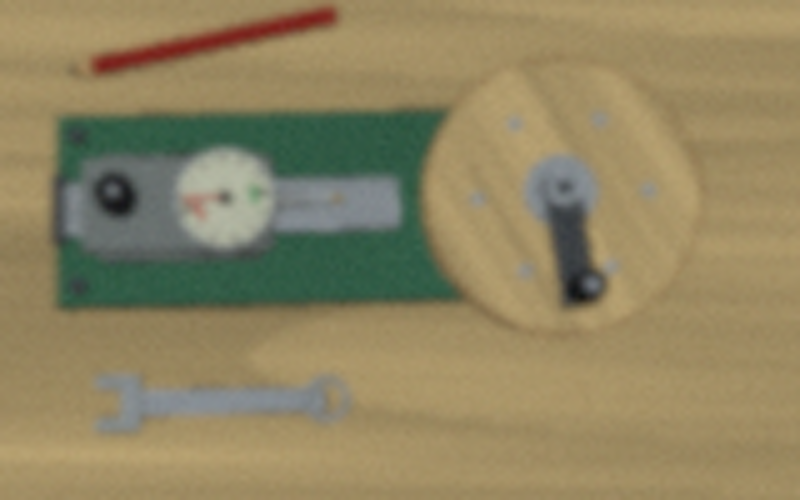

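View pics/sz.png

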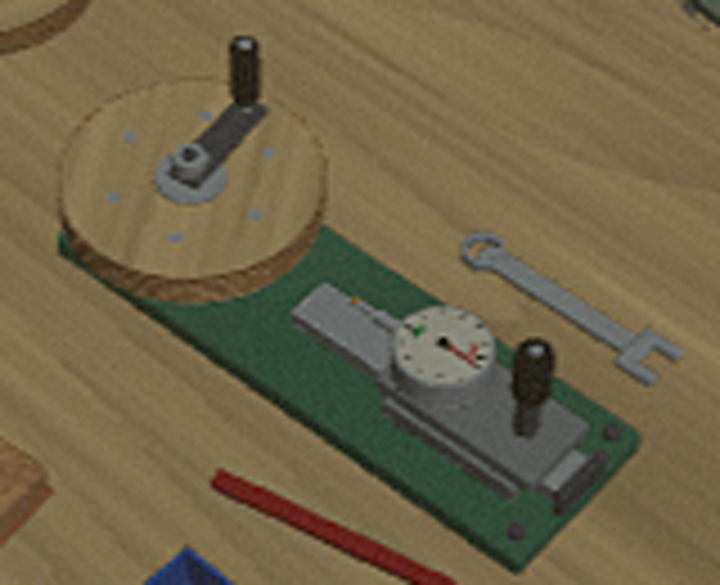

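```bash
python3 - <<'E'
from h import *
P={'nut':((565,186),(190,157),99),'handletop':((590,285),(244,43),145),'knob':((116,193),(535,346),125),'dial':((226,197),(443,343),76)}
for k,(a,b,z) in P.items():
    ua=(np.array(a)+.5)/5-.5+[240,170]; ub=(np.array(b)+.5)/4.5-.5+[260,140]
    c1,d1=ray('top',ua);c2,d2=ray('scene',ub)
    A=np.c_[d1,-d2];s=np.linalg.lstsq(A,c2-c1,rcond=None)[0]
    p1=c1+d1*s[0];p2=c2+d2*s[1]
    print(k,onz('top',ua,z).round(1),onz('scene',ub,z).round(1),'tri',((p1+p2)/2).round(1),np.linalg.norm(p1-p2).round(1))
for a in((62,118),(60,307)):print(onz('top',(np.array(a)+.5)/5-.5+[240,170],20).round(1))
E
```

```text
nut [ 532.5 -135.    99. ] [ 536.4 -133.7   99. ] tri [ 533.4 -136.    94.7] 1.3
handletop [ 467.1 -144.9  145. ] [ 469.3 -148.7  145. ] tri [ 468.4 -146.6  145.2] 4.3
knob [518.8 144.  125. ] [518.6 141.8 125. ] tri [519.1 143.1 126.5] 1.6
dial [523.4  78.9  76. ] [524.3  77.2  76. ] tri [523.9  78.1  76.3] 1.9
[580.5 192.6  20. ]
[454.4 188.9  20. ]
```

```bash
cat >> h.py <<'E'
YAW=0.053; AX=np.array([534.,-134.5]); KN=np.array([518.7,143.])
SY=np.array([-np.sin(YAW),np.cos(YAW)])
def snap(nm):
    t=imaging.capture('top');s=imaging.capture('scene')
    cv2.imwrite(f'pics/{nm}_t.png',t);cv2.imwrite(f'pics/{nm}_s.png',s)
    a=cv2.resize(t[170:270,240:400],None,fx=5,fy=5,interpolation=cv2.INTER_CUBIC)
    b=cv2.resize(s[140:270,260:420],None,fx=4.5,fy=4.5,interpolation=cv2.INTER_CUBIC)
    cv2.imwrite(f'pics/{nm}_tz.png',a);cv2.imwrite(f'pics/{nm}_sz.png',b)
def st():
    s=bot.get_state();print('t',round(s['t'],2),'tcp',s['tcp_pos'].round(1),'F',s['contact_force'].round(1),'op',round(s['opening'],3),'j6',s['qpos'][5].round(2));return s
E
python3 - <<'E'
from h import *
print(onz('top',(np.array((340,198))+.5)/5-.5+[240,170],62),onz('scene',(np.array((352,299))+.5)/4.5-.5+[260,140],62))
print(solve_ik([*KN,200],[np.pi,0,YAW]))
bot.move_ptp([*KN,190],[np.pi,0,YAW]);st()
bot.movel([*KN,94],max_speed=120);st()
snap('a')
bot.grip(0.0,25);st()
E
```

```text
[525.98176762   6.10607716  62.        ] [528.84692968   4.54425486  62.        ]
[ 0.13178659  0.30202313 -0.21867126  1.05010195  0.         -3.06280607]
t 3.83 tcp [518.8 142.7 190. ] F [-0.   0.4 -0.8] op 0.998 j6 -3.06
t 4.78 tcp [519.3 143.1  94.6] F [ 0.3 -0.9 -0.6] op 1.001 j6 -3.06
t 5.65 tcp [518.7 143.   94. ] F [ 0.2 -0.5 -0. ] op -0.003 j6 -3.06
```

```bash
python3 - <<'E'
from h import *
snap('b')
E
```

```text
(no output)
```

View pics/b_s.png

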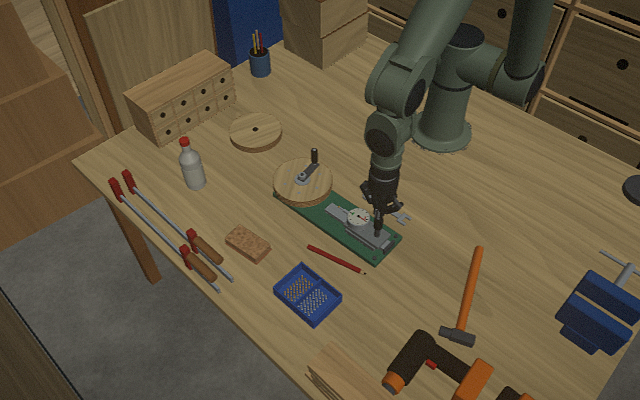

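View pics/b_tz.png

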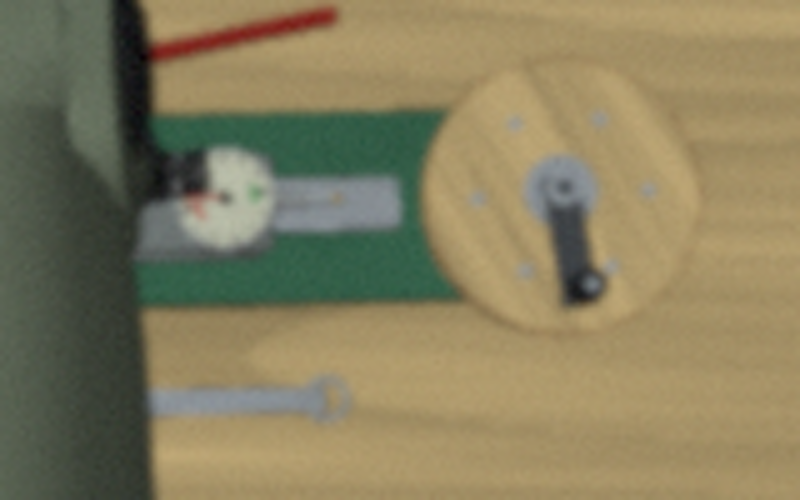

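View pics/a_s.png

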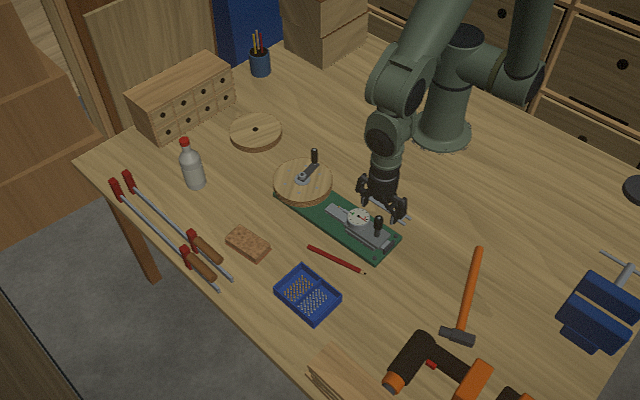

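```bash
python3 - <<'E'
from h import *
print(proj('scene',[518.7,143,94]),proj('scene',[518.7,143,125]),proj('top',[518.7,143,94]))
for n in 'ab':
    s=cv2.imread(f'pics/{n}_s.png')
    cv2.imwrite(f'pics/{n}_z2.png',cv2.resize(s[150:270,320:440],None,fx=5,fy=5,interpolation=cv2.INTER_CUBIC))
E
```

```text
[377.87039067 223.71440811] [378.80296489 216.76653225] [264.08430152 209.38929783]
```

View pics/a_z2.png

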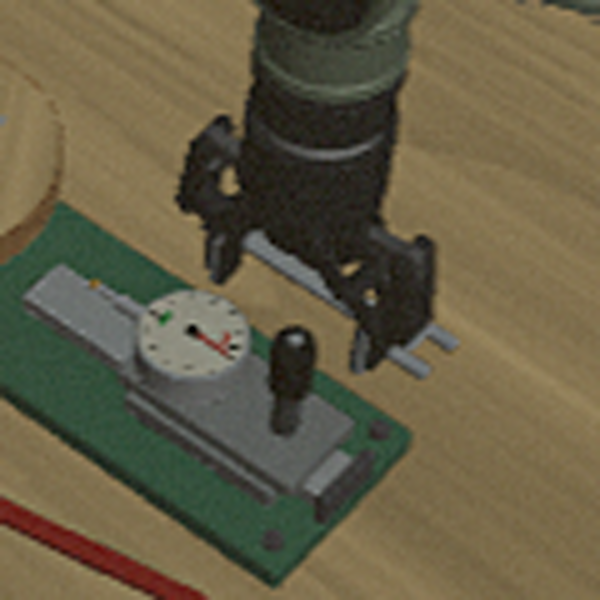

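View pics/b_z2.png

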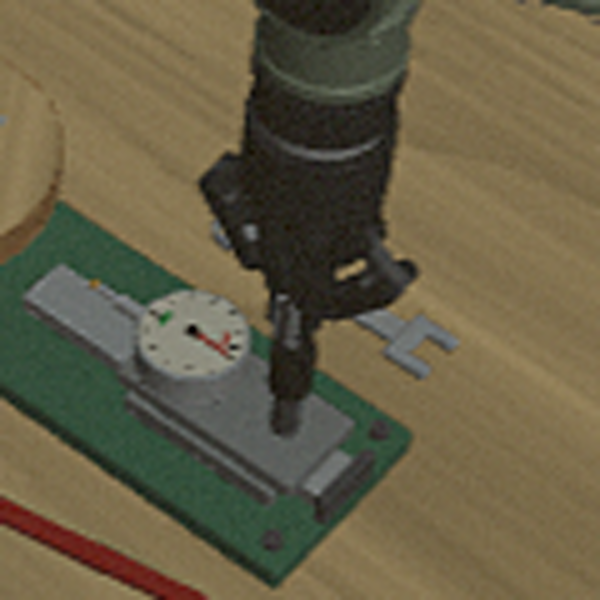

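```bash
python3 - <<'E'
from h import *
print('top init',proj('top',[169,-523,197]),proj('top',[169,-523,300]))
for p in([495,143,94],[518,143,125],[505,130,94],[518,143,250],[495,143,250]):print(p,proj('scene',p))
t=cv2.imread('pics/top0.png')
cv2.imwrite('pics/g0.png',cv2.resize(t[290:400,450:610],None,fx=5,fy=5,interpolation=cv2.INTER_CUBIC))
E
```

```text
top init [494.30714693 334.52647071] [513.2522055  342.36478283]
[495, 143, 94] [383.3938928  218.73229758]
[518, 143, 125] [378.96997679 216.61728628]
[505, 130, 94] [377.42689323 218.24121102]
[518, 143, 250] [383.09886102 185.93946098]
[495, 143, 250] [388.9217419  180.95237727]
```

View pics/g0.png

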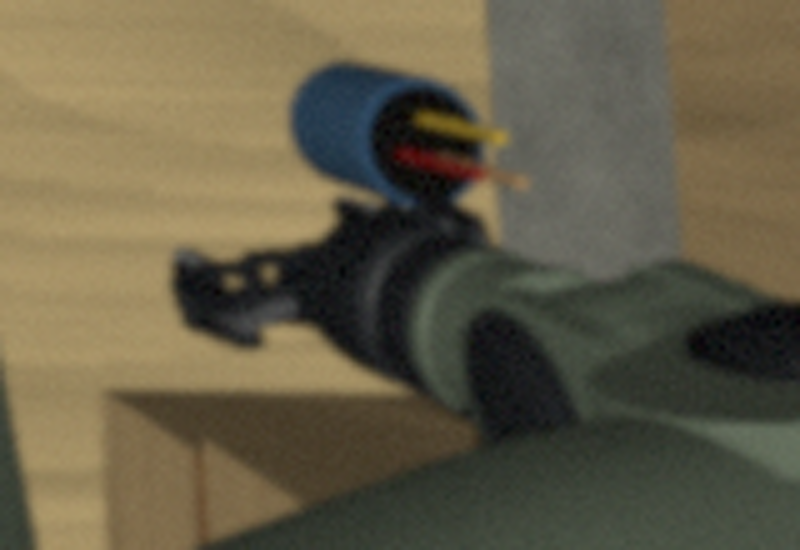

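```bash
python3 - <<'E'
from h import *
for s in(1,-1):
    p=np.array([169,-523,210])+s*43*np.array([.31,-.95,0]);print(p,(proj('top',p)-[450,290])*5)
bot.movel([*KN,200],max_speed=200)
bot.move_ptp([430,-60,200],[np.pi,0,YAW]);st()
snap('c')
for n in('top','scene'):print(n,proj(n,[430,-60,200]))
E
```

```text
[ 182.33 -563.85  210.  ] [304.42159597 203.45804762]
[ 155.67 -482.15  210.  ] [160.31565337 251.02227693]
t 11.23 tcp [430. -60. 200.] F [-0.1 -0.5 -1. ] op 0.0 j6 2.78
top [330.50415312 237.56750277]
scene [345.68243829 143.37355147]
```

View pics/c_s.png

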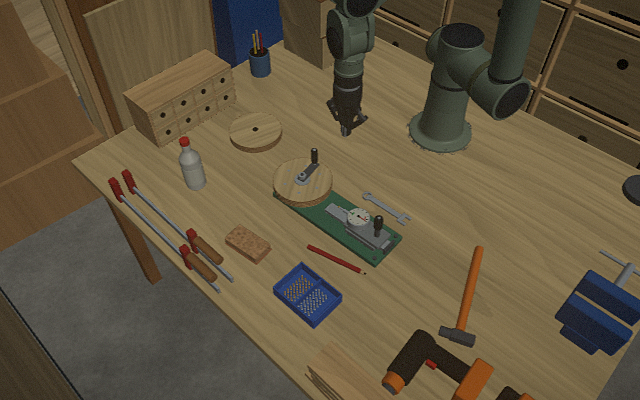

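View pics/c_t.png

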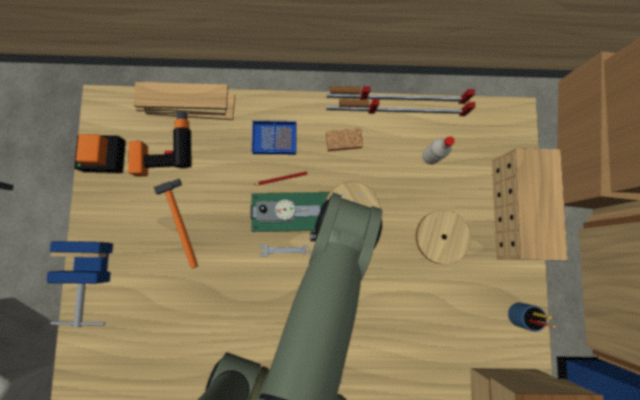

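```bash
python3 - <<'E'
from h import *
s=cv2.imread('pics/c_s.png')
cv2.imwrite('pics/c_z2.png',cv2.resize(s[80:160,300:390],None,fx=7,fy=7,interpolation=cv2.INTER_CUBIC))
for z in(200,220,240):print(z,(proj('scene',[430,-60,z])-[300,80])*7)
E
```

```text
200 [319.77706803 443.61486026]
220 [321.37723215 407.33257622]
240 [323.0125671  370.25282506]
```

View pics/c_z2.png

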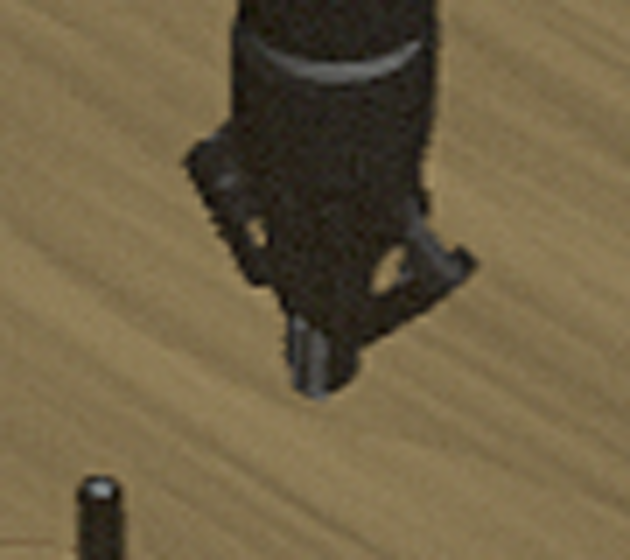

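The frames disagree. The fingertips show about 30 mm above the reported TCP in image c: the tip is at zoomed (318,395), which is z≈228 where 200 was commanded. In image b the closed tips ended at the knob's top. I'll allow for a 30 mm offset and descend carefully with a force threshold.

```bash
cat >> h.py <<'E'
DZ=30
E
python3 - <<'E'
from h import *
bot.grip(1.0,25)
bot.move_ptp([*KN,180],[np.pi,0,YAW+np.pi]);st()
print(bot.movel([*KN,94-DZ],max_speed=120,threshold=8));st()
bot.grip(0.0,25);st()
snap('d')
E
```

```text
t 14.42 tcp [518.7 142.8 180. ] F [0.4 0.  0.1] op 0.998 j6 0.08
False
t 15.53 tcp [519.4 143.1  64.7] F [0.4 0.3 0.2] op 0.999 j6 0.08
t 16.12 tcp [518.9 144.2  64.6] F [-1.5  4.5  4. ] op 0.281 j6 0.08
```

```bash
python3 - <<'E'
from h import *
s=cv2.imread('pics/d_s.png')
cv2.imwrite('pics/d_z2.png',cv2.resize(s[150:270,320:440],None,fx=5,fy=5,interpolation=cv2.INTER_CUBIC))
E
```

```text
(no output)
```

View pics/d_z2.png

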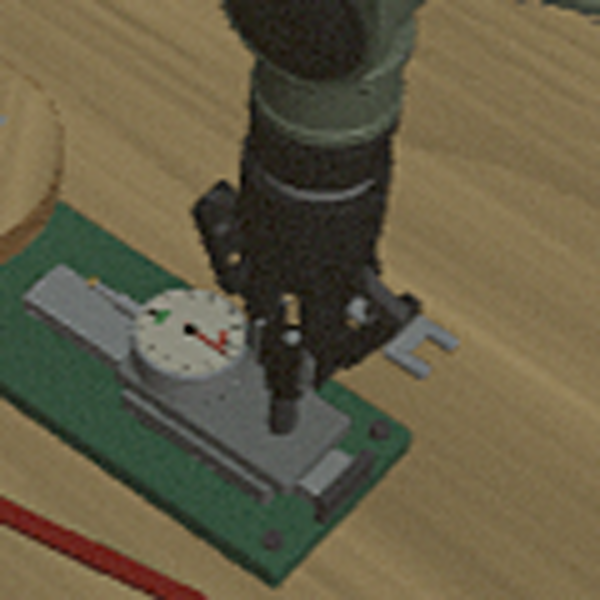

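View pics/d_tz.png

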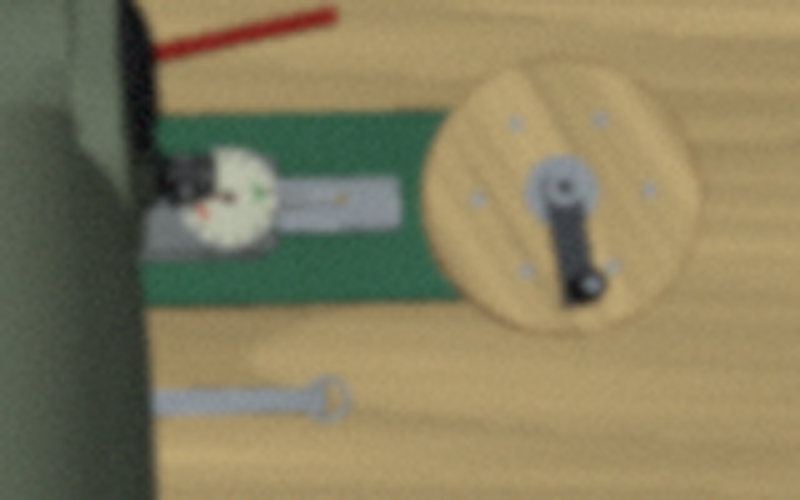

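```bash
python3 - <<'E'
from h import *
p=bot.get_state()['tcp_pos'];p=np.array([518.9,144.2,64.6])
q=p.copy();q[:2]-=44*SY;bot.movel(q,max_speed=30);st()
s=imaging.capture('scene');cv2.imwrite('pics/e1.png',s)
q=p.copy();q[:2]-=50*SY;bot.movel(q,max_speed=12);st()
s2=imaging.capture('scene');cv2.imwrite('pics/e2.png',s2)
a=[cv2.resize(i[155:235,300:380],None,fx=5,fy=5,interpolation=cv2.INTER_CUBIC) for i in(s,s2)]
cv2.imwrite('pics/e.png',np.hstack(a))
E
```

```text
t 17.79 tcp [520.7 101.5  64.6] F [-1.9  5.   2.5] op 0.281 j6 -0.0
t 18.49 tcp [520.9  95.5  64.6] F [-2.6  5.4  2.4] op 0.28 j6 -0.01
```

View pics/e.png

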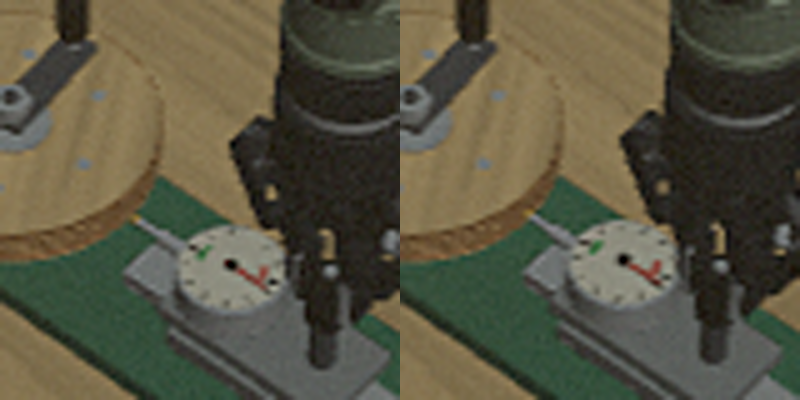

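```bash
python3 - <<'E'
from h import *
p=np.array([518.9,144.2,64.6]);A=[]
for d in(53,56):
    q=p.copy();q[:2]-=d*SY;bot.movel(q,max_speed=12);st()
    s=imaging.capture('scene');cv2.imwrite(f'pics/e{d}.png',s)
    A.append(cv2.resize(s[175:225,320:370],None,fx=8,fy=8,interpolation=cv2.INTER_CUBIC))
cv2.imwrite('pics/f.png',np.hstack(A))
E
```

```text
t 18.94 tcp [521.1  92.8  64.6] F [-2.4  6.7  3.1] op 0.28 j6 -0.02
t 19.39 tcp [521.1  90.   64.6] F [-2.4  6.7  4.1] op 0.28 j6 -0.02
```

View pics/f.png

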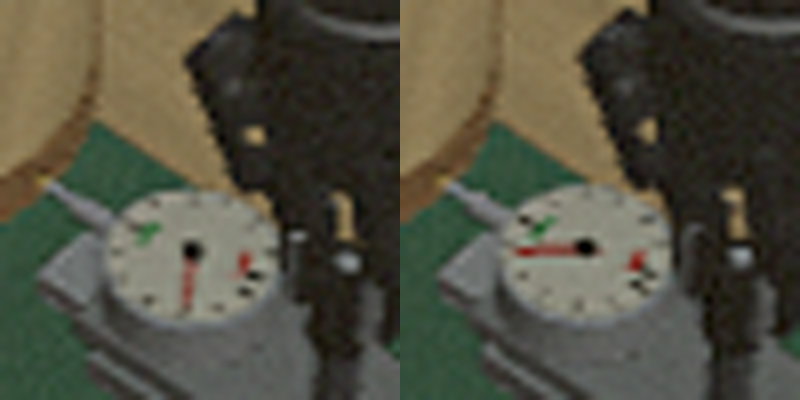

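The needle is at about 5 mm, one stroke short of the green. I'll push another 1 mm, then read it with a needle reader (red pixels mapped to the dial plane).

```bash
cat >> h.py <<'E'
def needle(im,C,dbg=False):
    """C: approx world xy of dial centre. returns mm reading"""
    u=proj('scene',[*C,76]);x0,y0=(u-20).astype(int)
    big=cv2.resize(im[y0:y0+40,x0:x0+40],None,fx=8,fy=8,interpolation=cv2.INTER_CUBIC).astype(float)
    red=big[...,2]-np.maximum(big[...,1],big[...,0])
    ys,xs=np.nonzero(red>45)
    w=red[ys,xs]
    P=np.array([onz('scene',((x+.5)/8-.5+x0,(y+.5)/8-.5+y0),76)[:2] for x,y in zip(xs,ys)])-C
    a=P@SY; b=P@np.array([np.cos(YAW),np.sin(YAW)])  # a along +y, b along +x
    r=np.hypot(a,b); ang=np.arctan2(b,a)%(2*np.pi) # cw from above: +y -> +x
    # red band near 11.5..12 mm (5.7-6.05 rad)
    ok=(r>5)&(r<28)
    return ang[ok]/.5,r[ok],w[ok]
def dialC(im,C0):
    u=proj('scene',[*C0,76]);x0,y0=(u-24).astype(int)
    hsv=cv2.cvtColor(im[y0:y0+48,x0:x0+48],cv2.COLOR_BGR2HSV)
    m=cv2.inRange(hsv,(0,0,125),(180,70,255))
    m=cv2.morphologyEx(m,cv2.MORPH_CLOSE,np.ones((5,5)))
    cs,_=cv2.findContours(m,cv2.RETR_EXTERNAL,cv2.CHAIN_APPROX_NONE)
    c=max(cs,key=cv2.contourArea);(cx,cy),ax,_=cv2.fitEllipse(cv2.convexHull(c))
    return onz('scene',(cx+x0,cy+y0),76)[:2],ax
E
python3 - <<'E'
from h import *
p=np.array([518.9,144.2,64.6])
q=p.copy();q[:2]-=57.1*SY;bot.movel(q,max_speed=12);st()
s=imaging.capture('scene');cv2.imwrite(f'pics/e57.png',s)
cv2.imwrite('pics/f2.png',cv2.resize(s[175:225,320:370],None,fx=10,fy=10,interpolation=cv2.INTER_CUBIC))
C=np.array([523.8,78.])
for d in(53,56,57):
    im=cv2.imread(f'pics/e{d}.png');c,ax=dialC(im,C-(d)*SY);print(d,C-d*SY,c,ax)
    for cc in(c,):
        a,r,w=needle(im,cc)
        print(np.histogram(a,bins=np.arange(0,13,1),weights=w)[0].round())
E
```

```text
t 19.69 tcp [521.2  89.   64.6] F [-1.1  6.4  2.2] op 0.283 j6 -0.03
53 [526.6076851   25.07442108] [528.67620829  12.22797662] (17.47979164123535, 29.717275619506836)
[3099. 3667.    0.    0.    0.    0.    0.    0.    0.    0.    0.    0.]
56 [526.76661068  22.07863359] [534.03731937  10.2831678 ] (18.0400333404541, 30.966901779174805)
[ 419.    0.   53. 5327. 6418.    0.    0.    0.    0.    0.    0. 1851.]
57 [526.81958587  21.08003776] [532.9405121   11.76518605] (16.916160583496094, 35.1707649230957)
[   0.    0.    0.    0.    0.    0. 7807. 1236. 1765. 1172.  982.  544.]
```

View pics/f2.png

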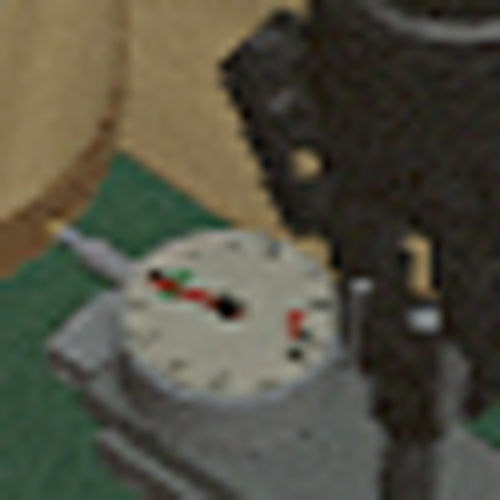

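```bash
cat >> h.py <<'E'
HUB=onz('scene',(342.45,205.15),76)[:2]
def hpos(th,z): return [AX[0]+65*np.cos(th),AX[1]+65*np.sin(th),z]
TH0=np.pi+0.184
ZC=74
E
python3 - <<'E'
from h import *
print('hub',HUB, 'dist', np.hypot(*(HUB-AX)))
for y in(TH0,TH0+np.pi):print(y,solve_ik(hpos(TH0,140),[np.pi,0,y]))
bot.grip(0.65,25)
q=bot.get_state()['tcp_pos'];bot.movel([q[0],q[1],140],max_speed=200);st()
s=imaging.capture('scene');cv2.imwrite('pics/g1.png',s)
cv2.imwrite('pics/g1z.png',cv2.resize(s[175:225,320:370],None,fx=10,fy=10,interpolation=cv2.INTER_CUBIC))
E
```

```text
hub [525.83087262  19.32863038] dist 154.0453899514501
3.3255926535897933 [-0.45193618  0.26952133 -0.427979    0.87329599  0.         -0.63593618]
6.467185307179586 [-0.45193618  0.26952133 -0.427979    0.87329599  0.          2.50565648]
t 20.68 tcp [522.   86.7 140. ] F [-0.3  0.3 -0.7] op 0.651 j6 -0.03
```

View pics/g1z.png

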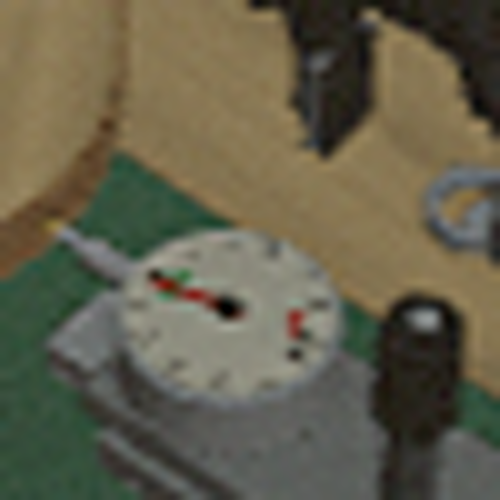

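```bash
python3 - <<'E'
from h import *
bot.move_ptp(hpos(TH0,140),[np.pi,0,TH0+np.pi]);st()
print(bot.movel(hpos(TH0,ZC),max_speed=150,threshold=8));st()
bot.grip(0.26,20);st()
s=imaging.capture('scene');cv2.imwrite('pics/g2.png',s)
cv2.imwrite('pics/g2z.png',cv2.resize(s[110:230,260:380],None,fx=5,fy=5,interpolation=cv2.INTER_CUBIC))
E
```

```text
t 22.89 tcp [ 470.  -146.2  139.8] F [ 0.2  0.9 -0.1] op 0.649 j6 2.51
False
t 23.48 tcp [ 470.4 -146.4   74.3] F [-0.7  0.3  1. ] op 0.65 j6 2.51
t 23.9 tcp [ 470.4 -146.5   74.4] F [-0.6 -0.4 -0.9] op 0.261 j6 2.51
```

View pics/g2z.png

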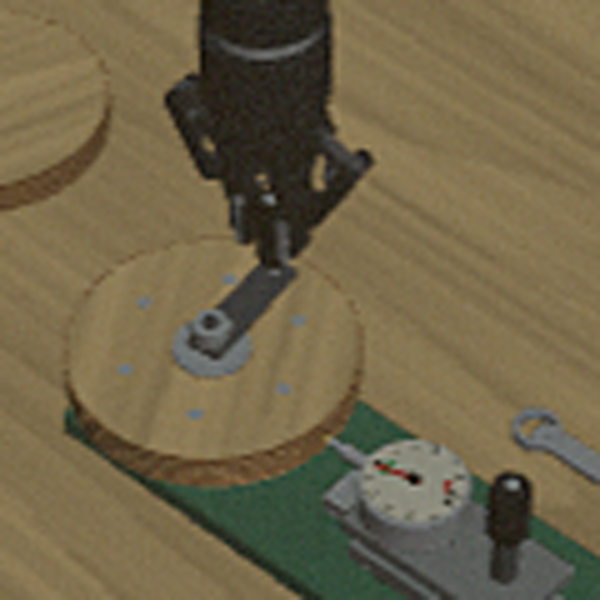

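```bash
cat >> h.py <<'E'
def crank(a0,a1,tag,yoff=np.pi,step=np.radians(15),v=55):
    n=int(np.ceil(abs(a1-a0)/step-1e-6))
    for i,a in enumerate(np.linspace(a0,a1,n+1)[1:]):
        th=TH0+a
        bot.movel(hpos(th,ZC),[np.pi,0,(th+yoff+np.pi)%(2*np.pi)-np.pi],max_speed=v)
        s=bot.get_state();f=s['contact_force']
        im=imaging.capture('scene');cv2.imwrite(f'pics/{tag}_{i:02d}.png',im)
        print(i,round(a,3),'t',round(s['t'],2),'F',f.round(1),'j6',s['qpos'][5].round(2),'err',(s['tcp_pos']-hpos(th,ZC)).round(1))
        if np.linalg.norm(f)>15: print('STOP');return a
    return a1
def montage(tag,idx,out):
    A=[]
    for i in idx:
        im=cv2.imread(f'pics/{tag}_{i:02d}.png');c=cv2.resize(im[188:222,325:360],(196,190),interpolation=cv2.INTER_CUBIC)
        cv2.putText(c,str(i),(3,14),0,.5,(255,0,255),1);A.append(c)
    while len(A)%4:A.append(np.zeros_like(A[0]))
    cv2.imwrite(out,np.vstack([np.hstack(A[k:k+4]) for k in range(0,len(A),4)]))
E
python3 - <<'E'
from h import *
crank(0,np.radians(60),'r1'); montage('r1',range(4),'pics/m1.png')
E
```

```text
0 0.262 t 24.41 F [-0.2 -0.2 -0.3] j6 2.22 err [-0.  -0.1 -0. ]
1 0.524 t 24.92 F [-0.5  1.3  1.2] j6 1.94 err [-0.1  0.1 -0. ]
2 0.785 t 25.43 F [-0.  -0.2 -0. ] j6 1.67 err [-0.1  0.2 -0. ]
3 1.047 t 25.93 F [-0.2  0.1 -0. ] j6 1.41 err [-0.1  0.1  0. ]
```

View pics/m1.png

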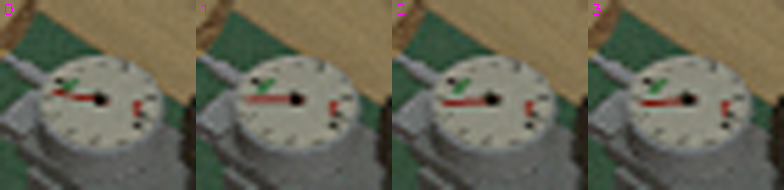

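View pics/r1_03.png

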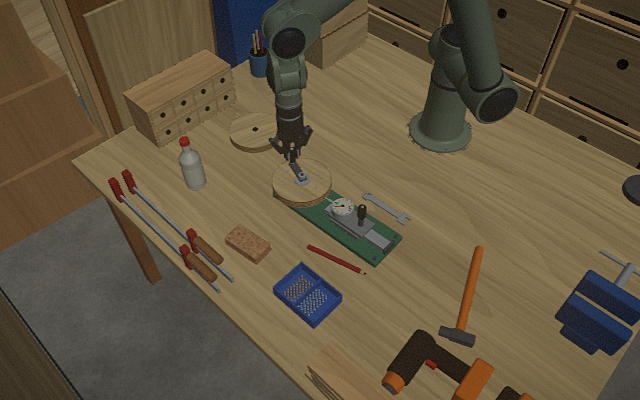

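```bash
python3 - <<'E'
from h import *
crank(np.radians(60),np.radians(195),'r2'); montage('r2',range(9),'pics/m2.png')
E
```

```text
0 1.309 t 26.44 F [0.6 0.4 0.7] j6 1.16 err [-0.1  0.1  0. ]
1 1.571 t 26.95 F [-0.1  0.1 -0.6] j6 0.91 err [-0.1  0.1  0. ]
2 1.833 t 27.46 F [ 0.5 -0.  -0.5] j6 0.67 err [-0.1  0.   0. ]
3 2.094 t 27.97 F [-0.2  0.1  0.2] j6 0.43 err [-0.1  0.  -0. ]
4 2.356 t 28.48 F [0.1 0.  0.5] j6 0.2 err [-0.1 -0.   0. ]
5 2.618 t 28.98 F [-0.6  0.3 -0.3] j6 -0.03 err [-0.1 -0.  -0. ]
6 2.88 t 29.49 F [ 0.1  0.  -1. ] j6 -0.27 err [-0. -0.  0.]
7 3.142 t 30.0 F [-0.2 -0.2 -0.1] j6 -0.5 err [ 0. -0.  0.]
8 3.403 t 30.51 F [-0.8 -0.5  0.1] j6 -0.74 err [ 0.  -0.1  0.1]
```

View pics/m2.png

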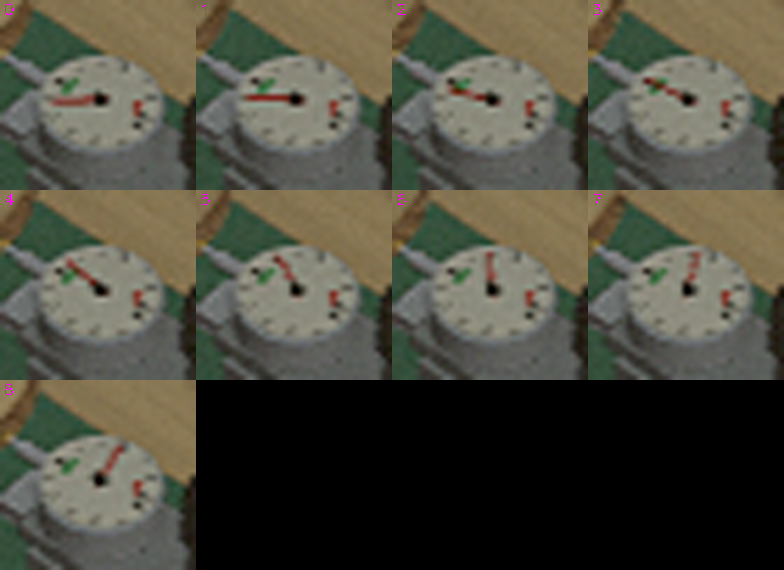

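```bash
python3 - <<'E'
from h import *
crank(np.radians(195),np.radians(315),'r3'); montage('r3',range(8),'pics/m3.png')
for t,n,a0 in(('r1',4,0),('r2',9,60),('r3',8,195)):
    for i in range(n):
        im=cv2.imread(f'pics/{t}_{i:02d}.png');a,r,w=needle(im,HUB)
        k=(r<24)&(r>8)&~((a>10.9))
        z=np.sum(w[k]*np.exp(1j*a[k]*.5));print(a0+15*(i+1),round((np.angle(z)%(2*np.pi))/.5,2),k.sum())
E
```

```text
0 3.665 t 31.02 F [1.  0.3 0.1] j6 -0.99 err [ 0.  -0.   0.1]
1 3.927 t 31.52 F [0.4 0.4 0.2] j6 -1.24 err [ 0.  -0.1  0. ]
2 4.189 t 32.03 F [0.7 0.4 0.2] j6 -1.49 err [ 0.  -0.1 -0. ]
3 4.451 t 32.54 F [-0.2 -0.2  0.7] j6 -1.75 err [ 0.  -0.1 -0. ]
4 4.712 t 33.05 F [-0.8 -0.2 -0.8] j6 -2.03 err [ 0.  -0.1 -0. ]
5 4.974 t 33.56 F [-0.  -0.5 -0.1] j6 -2.31 err [ 0.1 -0.1 -0. ]
6 5.236 t 34.07 F [ 0.7  0.5 -0.6] j6 -2.6 err [ 0.1 -0.1 -0. ]
7 5.498 t 34.58 F [ 0.2  0.1 -0.5] j6 -2.89 err [ 0.1 -0.  -0. ]
15 5.11 240
30 4.88 322
45 4.5 353
60 4.49 365
75 4.56 318Traceback (most recent call last):
  File "<stdin>", line 5, in <module>
  File "h.py", line 31, in needle
    P=np.array([onz('scene',((x+.5)/8-.5+x0,(y+.5)/8-.5+y0),76)[:2] for x,y in zip(xs,ys)])-C
                ~~~^^^^^^^^^^^^^^^^^^^^^^^^^^^^^^^^^^^^^^^^^^^^
  File "h.py", line 9, in onz
    c,d=ray(n,uv);return c+d*(z-c[2])/d[2]
        ~~~^^^^^^
  File "h.py", line 5, in ray
    m=imaging.camera_model(n);K=m['K'];Rm=R.from_euler('xyz',m['rotation']).as_matrix()
ValueError: time passes only in moves, steps and waits
```

View pics/m3.png

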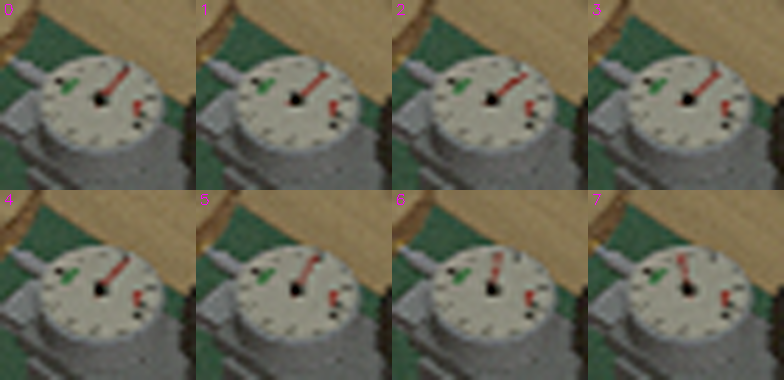

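```bash
sed -i 's/^def ray(n,uv):/import functools\n@functools.lru_cache(None)\ndef cm(n): return imaging.camera_model(n)\ndef ray(n,uv):/; s/m=imaging.camera_model(n)/m=cm(n)/' h.py
cat > fit.py <<'E'
from h import *
def reads(L):
    A=[];Y=[]
    for t,n,a0 in L:
        for i in range(n):
            im=cv2.imread(f'pics/{t}_{i:02d}.png');a,r,w=needle(im,HUB)
            k=(r<24)&(r>8)&~(a>10.7)
            z=np.sum(w[k]*np.exp(1j*a[k]*.5));A.append(a0+15*(i+1));Y.append((np.angle(z)%(2*np.pi))/.5)
    return np.array(A),np.array(Y)
A,Y=reads((('r1',4,0),('r2',9,60),('r3',8,195)))
t=np.radians(A);M=np.c_[np.ones_like(t),np.cos(t),np.sin(t)]
c=np.linalg.lstsq(M,Y,rcond=None)[0]
print(c,'amp',np.hypot(*c[1:]),'peak deg',np.degrees(np.arctan2(c[2],c[1]))%360)
print(np.c_[A,Y,(Y-M@c)].round(2))
E
python3 fit.py
```

```text
[ 7.07675866 -1.36451101 -2.18183461] amp 2.5733815404334237 peak deg 237.97829691559923
[[ 1.50e+01  5.11e+00 -8.00e-02]
 [ 3.00e+01  4.88e+00  7.00e-02]
 [ 4.50e+01  4.50e+00 -7.00e-02]
 [ 6.00e+01  4.49e+00 -1.00e-02]
 [ 7.50e+01  4.56e+00 -5.00e-02]
 [ 9.00e+01  4.94e+00  4.00e-02]
 [ 1.05e+02  5.33e+00  1.00e-02]
 [ 1.20e+02  5.88e+00  1.00e-02]
 [ 1.35e+02  6.54e+00  5.00e-02]
 [ 1.50e+02  7.20e+00  3.00e-02]
 [ 1.65e+02  7.86e+00  3.00e-02]
 [ 1.80e+02  8.44e+00  0.00e+00]
 [ 1.95e+02  8.97e+00  1.00e-02]
 [ 2.10e+02  9.29e+00 -6.00e-02]
 [ 2.25e+02  9.53e+00 -6.00e-02]
 [ 2.40e+02  9.60e+00 -5.00e-02]
 [ 2.55e+02  9.53e+00 -1.00e-02]
 [ 2.70e+02  9.24e+00 -1.00e-02]
 [ 2.85e+02  8.94e+00  1.00e-01]
 [ 3.00e+02  8.33e+00  5.00e-02]
 [ 3.15e+02  7.67e+00  2.00e-02]]
```

```bash
python3 - <<'E'
from h import *
a=np.radians(315);th=TH0+a
bot.grip(0.65,20);bot.movel(hpos(th,140),max_speed=150);st()
bot.move_ptp(hpos(th,140),[np.pi,0,th%(2*np.pi)-2*np.pi if th%(2*np.pi)>np.pi else th%(2*np.pi)]);st()
print(bot.movel(hpos(th,ZC),max_speed=150,threshold=8));bot.grip(0.26,20);st()
s=imaging.capture('scene');cv2.imwrite('pics/h.png',s)
cv2.imwrite('pics/hz.png',cv2.resize(s[110:230,260:380],None,fx=5,fy=5,interpolation=cv2.INTER_CUBIC))
E
```

```text
t 35.63 tcp [480.2 -97.6 139.6] F [ 0.7  0.3 -0.6] op 0.65 j6 -2.89
t 38.28 tcp [480.4 -97.7 139.9] F [ 0.  -0.8  0.9] op 0.653 j6 0.25
False
t 39.29 tcp [480.7 -97.8  74.4] F [ 0.1 -0.1  0.2] op 0.262 j6 0.25
```

View pics/hz.png

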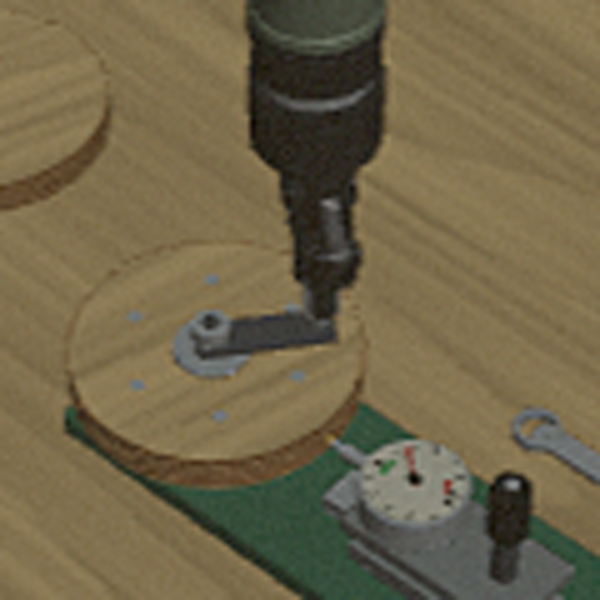

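```bash
python3 - <<'E'
from h import *
r=np.radians
crank(r(315),r(375),'s1',yoff=0);bot.dwell(.3)
crank(r(375),r(225),'s2',yoff=0)
crank(r(225),r(238),'s3',yoff=0)
s=imaging.capture('scene');cv2.imwrite('pics/i.png',s)
from fit import reads
print(reads((('s1',4,315),))[1].round(2),reads((('s2',10,0),))[1].round(2),reads((('s3',1,0),))[1])
E
```

```text
0 5.76 t 39.8 F [0.2 0.4 0.3] j6 -0.04 err [-0.  -0.1  0. ]
1 6.021 t 40.31 F [ 0.6  0.1 -1. ] j6 -0.34 err [ 0.   0.1 -0.1]
2 6.283 t 40.82 F [ 0.6 -0.2  1.2] j6 -0.63 err [ 0.   0.1 -0.1]
3 6.545 t 41.33 F [-0.6  0.4  0.9] j6 -0.92 err [-0.   0.2 -0. ]
0 6.283 t 42.13 F [ 1.1 -0.1  0.5] j6 -0.64 err [0.  0.1 0.1]
1 6.021 t 42.64 F [ 0.6 -0.2 -0.2] j6 -0.35 err [ 0.1 -0.1 -0. ]
2 5.76 t 43.15 F [-0.3  0.3  1. ] j6 -0.05 err [ 0.  -0.1 -0. ]
3 5.498 t 43.66 F [-0.1 -0.2  0.4] j6 0.25 err [ 0.  -0.1 -0. ]
4 5.236 t 44.17 F [-0.   0.3  0.5] j6 0.54 err [-0.  -0.1 -0. ]
5 4.974 t 44.67 F [ 0.4 -0.2 -0.5] j6 0.83 err [-0.1 -0.  -0. ]
6 4.712 t 45.18 F [-0.2  0.1  0.9] j6 1.11 err [-0.1 -0.1 -0. ]
7 4.451 t 45.69 F [-0.3 -0.2  0.2] j6 1.38 err [-0.1 -0.  -0. ]
8 4.189 t 46.2 F [ 0.6  0.2 -0.1] j6 1.65 err [-0. -0.  0.]
9 3.927 t 46.71 F [0.4 0.3 0.5] j6 1.9 err [-0. -0.  0.]
0 4.154 t 47.17 F [-0.2 -0.4 -0.4] j6 1.68 err [-0.1  0.1  0.2]
[ 7.07675866 -1.36451101 -2.18183461] amp 2.5733815404334237 peak deg 237.97829691559923
[[ 1.50e+01  5.11e+00 -8.00e-02]
 [ 3.00e+01  4.88e+00  7.00e-02]
 [ 4.50e+01  4.50e+00 -7.00e-02]
 [ 6.00e+01  4.49e+00 -1.00e-02]
 [ 7.50e+01  4.56e+00 -5.00e-02]
 [ 9.00e+01  4.94e+00  4.00e-02]
 [ 1.05e+02  5.33e+00  1.00e-02]
 [ 1.20e+02  5.88e+00  1.00e-02]
 [ 1.35e+02  6.54e+00  5.00e-02]
 [ 1.50e+02  7.20e+00  3.00e-02]
 [ 1.65e+02  7.86e+00  3.00e-02]
 [ 1.80e+02  8.44e+00  0.00e+00]
 [ 1.95e+02  8.97e+00  1.00e-02]
 [ 2.10e+02  9.29e+00 -6.00e-02]
 [ 2.25e+02  9.53e+00 -6.00e-02]
 [ 2.40e+02  9.60e+00 -5.00e-02]
 [ 2.55e+02  9.53e+00 -1.00e-02]
 [ 2.70e+02  9.24e+00 -1.00e-02]
 [ 2.85e+02  8.94e+00  1.00e-01]
 [ 3.00e+02  8.33e+00  5.00e-02]
 [ 3.15e+02  7.67e+00  2.00e-02]]
[6.98 6.27 5.7  5.13] [5.67 6.23 6.95 7.63 8.3  8.85 9.23 9.52 9.6  9.54] [9.5977218]
```

```bash
python3 - <<'E'
from h import *
th=TH0+np.radians(238)
bot.grip(0.65,20);bot.movel(hpos(th,160),max_speed=150);bot.dwell(.3);st()
im=imaging.capture('scene');cv2.imwrite('pics/k_00.png',im);cv2.imwrite('pics/k.png',im)
from fit import reads
print('final',reads((('k',1,0),))[1])
cv2.imwrite('pics/kz.png',cv2.resize(im[110:230,260:380],None,fx=5,fy=5,interpolation=cv2.INTER_CUBIC))
E
```

```text
t 48.72 tcp [557.2 -73.9 159.1] F [ 0.2 -0.3  0.1] op 0.651 j6 1.68
[ 7.07675866 -1.36451101 -2.18183461] amp 2.5733815404334237 peak deg 237.97829691559923
[[ 1.50e+01  5.11e+00 -8.00e-02]
 [ 3.00e+01  4.88e+00  7.00e-02]
 [ 4.50e+01  4.50e+00 -7.00e-02]
 [ 6.00e+01  4.49e+00 -1.00e-02]
 [ 7.50e+01  4.56e+00 -5.00e-02]
 [ 9.00e+01  4.94e+00  4.00e-02]
 [ 1.05e+02  5.33e+00  1.00e-02]
 [ 1.20e+02  5.88e+00  1.00e-02]
 [ 1.35e+02  6.54e+00  5.00e-02]
 [ 1.50e+02  7.20e+00  3.00e-02]
 [ 1.65e+02  7.86e+00  3.00e-02]
 [ 1.80e+02  8.44e+00  0.00e+00]
 [ 1.95e+02  8.97e+00  1.00e-02]
 [ 2.10e+02  9.29e+00 -6.00e-02]
 [ 2.25e+02  9.53e+00 -6.00e-02]
 [ 2.40e+02  9.60e+00 -5.00e-02]
 [ 2.55e+02  9.53e+00 -1.00e-02]
 [ 2.70e+02  9.24e+00 -1.00e-02]
 [ 2.85e+02  8.94e+00  1.00e-01]
 [ 3.00e+02  8.33e+00  5.00e-02]
 [ 3.15e+02  7.67e+00  2.00e-02]]
final [9.59588536]
```

View pics/kz.png

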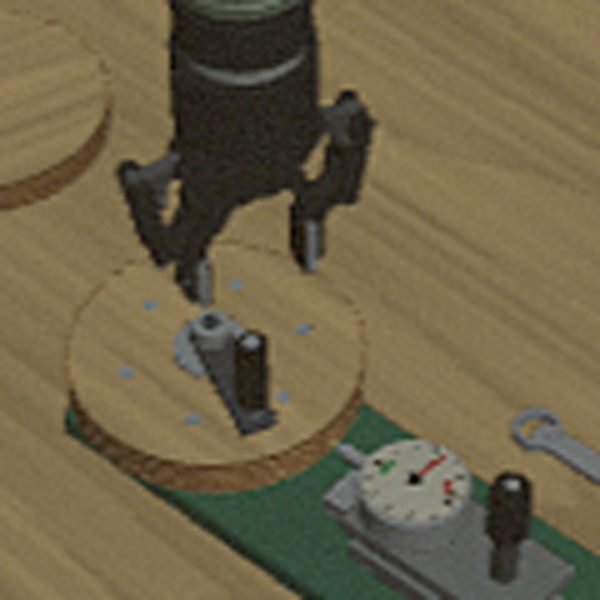

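View pics/k.png

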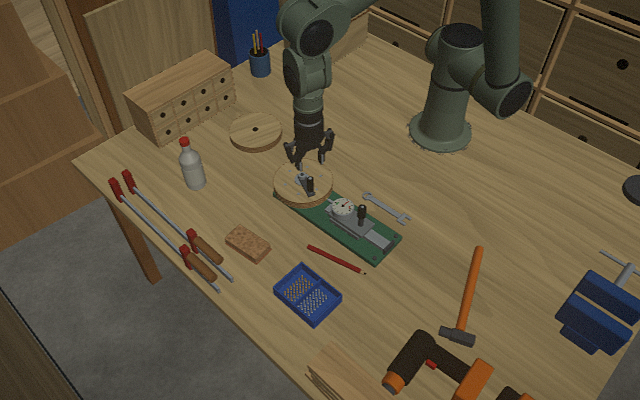

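The picture shows the gripper clear above the wheel and the handle free at zoomed (250,370). The needle is at about 9.6 mm, which is the maximum, and the spanner, pencil and other items are where they were. I'll hand in now.

```bash
python3 - <<'E'
from h import *
bot.sign_off()
E
```

```text
the job is handed in; nothing more can be done
```

I measured the wheel's runout and left it standing with its highest spot under the plunger. The job was handed in at about 49 s of the 67 s allowed, with no verdict reported.

- **Carriage:** I slid it up by its knob until the needle read about 6 mm, in the green band. It stayed there after I let go of the knob.
- **Cranking:** I led the handle about 375° counter-clockwise in two holds, with the fingers closed loosely round it rather than gripping. The force on the tool stayed below about 2 N.
- **Runout:** The needle readings ran from about 4.5 to 9.6 mm, so the plunger never left the rim or reached its end stop. They fit one sine wave to within 0.1 mm, with an amplitude of 2.57 mm (about 5.1 mm in all). The high spot came at 238° of crank from the start.
- **Final position:** I turned the wheel back to 238°. After I let go and lifted clear, the needle still read 9.60 mm, the highest value seen. In the last picture nothing else on the bench had visibly moved.

**Disagreement:** the fingertips stood about 30 mm higher than the reported tool position. Because of this, my first grasp closed on nothing just above the knob, with no contact. I measured the offset in the scene camera's picture and allowed for it in every later move; both the knob and handle grasps then worked.

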